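# Return the tried-on reading glasses to their trays

## Task

Customers have left three folded pairs of clear reading glasses lying on the counter: one with round, one with rectangular and one with half-moon lenses. Put each pair away in the empty front place of the tray whose back place already holds a pair with the same lens shape: lenses up, lying flat and straight inside the place, set down gently and not dropped. Leave the dark sunglasses where they lie, and do not shift the pairs that are already in the trays.

Things in the scene. Friction and masses are not known exactly. Their poses are not given: they have to be found in the camera images.
- pair_round: Loose folded clear glasses to put away: ROUND lenses, rims 48 mm across, centred at y = +-32 mm. Lies lenses up, black, 138 mm wide (y), 22.5 high, ~35 g. Origin: middle in plan, underside; x to the brow, z up. The front is the top 5 mm; below are only the temples, inside its outline. Pinch one lens rim along x (48 mm).
- pair_rect: Loose folded clear glasses to put away: sharp-cornered RECTANGULAR lenses, rims 41 (x) x 57 (y) mm, centred at y = +-36 mm. Lies lenses up, black, 138 mm wide (y), 22.5 high, ~35 g. Origin: middle in plan, underside; x to the brow, z up. The front is the top 5 mm; below are only the temples, inside its outline. Pinch one lens rim along x (41 mm).
- pair_half: Loose folded clear glasses to put away: HALF-MOON lenses (straight brow side, half circle below), rims 30 (x) x 52 (y) mm, centred at y = +-34 mm. Lies lenses up, black, 138 mm wide (y), 22.5 high, ~35 g. Origin: middle in plan, underside; x to the brow, z up. The front is the top 5 mm; below are only the temples, inside its outline. Pinch one lens rim along x (30 mm).
- tray_round: Fixed grey tray, white lining, 208 (x) x 172 (y) mm; floor 4 mm thick, walls 4 thick, tops 14 mm above the counter. A cross wall makes two places, each 98 (x) x 164 (y) inside: front, empty, centre x = -51 mm (robot side); back, centre x = +51 mm, holds round glasses. Origin: centre of underside, on the counter; z up.
- tray_rect: Fixed grey tray, white lining, 208 (x) x 172 (y) mm; floor 4 mm thick, walls 4 thick, tops 14 mm above the counter. A cross wall makes two places, each 98 (x) x 164 (y) inside: front, empty, centre x = -51 mm (robot side); back, centre x = +51 mm, holds rectangular glasses. Origin: centre of underside, on the counter; z up.
- tray_half: Fixed grey tray, white lining, 208 (x) x 172 (y) mm; floor 4 mm thick, walls 4 thick, tops 14 mm above the counter. A cross wall makes two places, each 98 (x) x 164 (y) inside: front, empty, centre x = -51 mm (robot side); back, centre x = +51 mm, holds half-moon glasses. Origin: centre of underside, on the counter; z up.
- shown_round: Loose pair with round lenses lying in the back place of its tray, same size, build and axes as the loose round pair on the counter. To be left where it is.
- shown_rect: Loose pair with rectangular lenses lying in the back place of its tray, same size, build and axes as the loose rectangular pair on the counter. To be left where it is.
- shown_half: Loose pair with half-moon lenses lying in the back place of its tray, same size, build and axes as the loose half-moon pair on the counter. To be left where it is.
- sunglasses: Loose folded pair of dark sunglasses with large teardrop lenses, 138 x 50 x 23 mm, lying on the counter among the others. Origin: middle in plan, underside; y along its width, z up. To be left where it is.
Things that resemble listed ones, but are neither listed nor needed, are in the scene too. What is shaped like the pair_round but red is not meant.

How it is judged:
At the end, for the whole second after the job is handed in: Each pair lies flat (tilt < 0.1 rad, underside < 8 mm up) in the front place of the tray of its lens shape, inside its walls (off centre < 14.5 mm in y; in x < 26 round, 30 rectangular, 35 half-moon), width within 0.25 rad of the tray's y (either way round), let go, at rest (x of pair_round in the frame of tray_round between -0.077 and -0.025 m and y of pair_round in the frame of tray_round between -0.0145 and 0.0145 m and z of pair_round in the frame of tray_round below 0.008 m and angle between each of pair_round, pair_rect, pair_half's own z axis and vertical below 0.1 rad and angle between the y axis of pair_round and the y axis of tray_round, either way round below 0.25 rad and linear speed of each of pair_round, pair_rect, pair_half below 0.02 m/s and contact force between the fingers and pair_round below 0.05 N and x of pair_rect in the frame of tray_rect between -0.081 and -0.021 m and y of pair_rect in the frame of tray_rect between -0.0145 and 0.0145 m and z of pair_rect in the frame of tray_rect below 0.008 m and angle between the y axis of pair_rect and the y axis of tray_rect, either way round below 0.25 rad and contact force between the fingers and pair_rect below 0.05 N and x of pair_half in the frame of tray_half between -0.086 and -0.016 m and y of pair_half in the frame of tray_half between -0.0145 and 0.0145 m and z of pair_half in the frame of tray_half below 0.008 m and angle between the y axis of pair_half and the y axis of tray_half, either way round below 0.25 rad and contact force between the fingers and pair_half below 0.05 N); the robot touches nothing.
It fails at once if a pair already in a tray was shifted by more than 15 mm (distance of any of shown_round, shown_rect, shown_half from where it was at the start of the episode above 0.015 m).
It fails at once if the sunglasses were shifted by more than 20 mm (distance of sunglasses from where it was at the start of the episode above 0.02 m).
It fails at once if a pair was dropped: out of the fingers at more than 0.75 m/s (a free fall of about 3 cm) ((linear speed of pair_round above 0.75 m/s and contact force between the fingers and pair_round below 0.01 N) or (linear speed of pair_rect above 0.75 m/s and contact force between the fingers and pair_rect below 0.01 N) or (linear speed of pair_half above 0.75 m/s and contact force between the fingers and pair_half below 0.01 N)).
It also fails if it takes over 88 s, if anything falls off the work surface, if the arm or the gripper's body presses on something with over 40 N, if the wrist force passes 120 N, or if a joint passes its speed limit or range.

## Robot

A 7-joint arm with a two-finger parallel gripper is mounted at the origin on the work surface. World frame = base frame: x ahead of the robot, y to its left, z up, the work surface at z = 0. Lengths are in m, angles in rad, forces in N, time in s.
With the tool pointing down it reaches from about 0.35 to 0.775 m from the base axis. Payload 3.1 kg.
Tool frame: the origin (TCP) lies midway between the tips of the shut fingers; the grasp point (between the pads) lies 19 mm behind it; z points along the fingers, y is the direction in which the jaws open and shut (so a half turn about z gives the same grasp; the last joint's range is limited). The gripper opens to 85 mm and grips with 20 to 120 N. Pads are 22 mm wide; open, the fingers measure 114 mm over their backs; the gripper's body (76 mm by 85 mm) begins 54 mm behind the grasp point. The pads swing forward as they close: fully open they stand 13 mm farther back than shut.
Start: joints at [-1.274, 0.311, 0.014, 1.512, -0.004, 1.319, -0.027], TCP at [0.183, 0.519, 0.231] pointing down, gripper open.
Joint ranges: [-2.7, 2.7], [-0.3, 1.91], [-1.27, 1.3], [0.12, 2.57], [-1.44, 4.58], [0.2, 2.03], [-3.05, 3.05]. Speed limits (rad/s): [2.79, 2.79, 3.14, 3.14, 3.14, 3.14, 3.14].

## Interface

Orientations are given as [roll, pitch, yaw] about the fixed x, y, z axes, in that order (R = Rz(yaw) Ry(pitch) Rx(roll)).
In Python, from station import r, optics gives the robot as it stands.
- The arm moves only by the tool step_arm, never from a script. Its argument "commands" is a list of rows, each a list of 3 entries, a list of its own where there are three numbers: the turn, a rotation vector about the world's x, y, z in degrees, then the shift along the world's x, y, z in m, then the finger opening in m, from 0 to 0.0854. A call has 1 to 20 rows; each row shifts and turns the commanded pose from where the row before left it; what a row does not reach is not made up. A row lasts 1/12 s, in which the tool goes at most 41.7 mm and 7.16 degrees, less where a joint would pass 70% of its speed; a pose out of reach is approached as far as the arm can. A call is refused whole if a number of a shift passes 0.0417 or a number of a turn 7.16, either way. A call with a gripper value outside its range is refused whole. The fingers move at their own pace and stop on an object; "force" is the grip in N (left out, the last holds). Time passes only in rows, so rows that do not move let the fingers close. It gives the time, the measured TCP pose, the force and the opening at its end, in the units of the state.
- r.read_state(): the state, without advancing time (a new reading comes with each control period).
- optics.camera(name): name is "side" or "top"; returns a dict with "color" (420x560x3 uint8, blue, green, red), "fov_y" (degrees; the focal length in pixels is half the picture's height over the tangent of half this angle, whatever the lens; pixels are square), "cx", "cy" (the principal point, pixels), "R" (3x3) and "t" (3): a world point X has camera coordinates R X + t. Camera axes: x right, y down, z forward; pixel columns grow to the right and rows downward; lengths in m; the calibration is good to about 2 mm. A picture is of the moment at which its call begins. There is no depth.
- r.finish_job(): hands the job in, once; it reports no verdict.
Trained networks look in a picture, given as the dict that the camera call returned (one of the last four; its "shot" number tells which), for a name from the list of things; names that differ only in an ending like _2 or _b are one class to them, and where a whole thing is asked for, a point or a joint stands for the part that bears it (a point fixed in the world has none). Each returns a list of dicts, best first, with "conf" (0 to 1); they miss things now and then, are a little off and sometimes report something else, mostly with a low value. They report only what shows in the picture. A call takes as long as a camera call. They do not tell look-alikes from the thing itself.
- optics.boxes_of(picture, name): "position" ([row, column] as shares, 0 to 1, of the picture: columns of its width, rows of its height, amid what is visible of it).
The state is a dict: "t": time; "joints": joint angles; "joint_velocities": joint speeds; "tau": joint torques, N m; "ee_pos": TCP position; "ee_rot": TCP orientation; "force": force on the tool from outside, world axes, zero at the start; "torque": the same for the moment, N m; "width": finger opening in m.
Only numpy, scipy, OpenCV 4.12 (cv2) and the standard library are available. Lean on these libraries where they do the work, as an engineer would, in place of code of your own. Each camera call takes 0.05 s, during which the arm holds its last target.

## Working session

There is one attempt and no reset: what is moved stays moved. The work goes in short steps, Python scripts to look and compute and a tool call to move; the robot and the scene stay as the last step left them, time stands still between calls to the robot, and variables do not carry over. Pictures are saved under pics/ and viewed, and the job is handed in when it is done.

Besides the shell and the picture viewer there is one more tool, called after "Request:" as name(argument=value, ...) on one line, values as JSON. step_arm: Moves the arm, as the interface text tells. Its arguments: {"type":"object","properties":{"commands":{"type":"array","items":{"type":"array"}},"force":{"type":"number"}},"required":["commands"]}

```bash
ls; mkdir -p pics; python3 - <<'E'
from station import r, optics
import cv2, json
s=r.read_state(); print({k:(v if not hasattr(v,'round') else v) for k,v in s.items()})
for n in ("top","side"):
    p=optics.camera(n)
    cv2.imwrite(f"pics/{n}0.png",p["color"])
    print(n,p["fov_y"],p["cx"],p["cy"],p["R"],p["t"],p["shot"])
    for name in ["pair_round","pair_rect","pair_half","tray_round","tray_rect","tray_half","sunglasses"]:
        print(name,[(round(d["conf"],2),round(d["position"][0]*420),round(d["position"][1]*560)) for d in optics.boxes_of(p,name)])
E
```

```text
pics
{'t': 0.0, 'joints': array([-1.27370567,  0.3117275 ,  0.01400401,  1.51306849, -0.0043753 ,
        1.31917845, -0.02719907]), 'joint_velocities': array([-1.86788430e-04, -1.22327732e-03,  5.74024040e-04, -3.82998073e-05,
       -1.86585335e-03, -1.79747147e-05,  7.34337802e-04]), 'tau': array([ 3.73201483e-04, -3.79916596e+01,  1.46197672e-01, -2.30590332e+01,
        1.22473488e-02,  1.38810507e-02, -1.86940247e-05]), 'ee_pos': array([0.1825521 , 0.5180495 , 0.23021548]), 'ee_rot': array([-3.13924438e+00,  1.23907798e-04,  2.80287454e+00]), 'force': array([-0.25698594,  0.0277151 ,  0.54995426]), 'torque': array([-0.01661272,  0.02589914, -0.05033089]), 'width': 0.08538560651654109}
top 47.253527135386385 280.5212046107135 213.01613869161653 [[ 0.00883523 -0.99995082 -0.00450518]
 [-0.99673363 -0.00844494 -0.08031657]
 [ 0.08027457  0.00520008 -0.99675922]] [-0.01799119  0.42801163  1.26954271] 1
pair_round [(0.71, 311, 156), (0.58, 219, 196)]
pair_rect [(0.85, 224, 343)]
pair_half [(0.62, 206, 133), (0.52, 112, 271)]
tray_round [(0.59, 146, 358), (0.57, 225, 342)]
tray_rect [(0.68, 137, 276)]
tray_half [(0.76, 133, 200)]
sunglasses [(0.9, 212, 270)]
side 42.33848176183522 267.70798602472576 209.44802150453089 [[ 0.96532938 -0.26098934 -0.00487314]
 [-0.1487021  -0.53447409 -0.83200068]
 [ 0.21453874  0.80387935 -0.55475321]] [-0.4344419   0.09329066  1.19458755] 2
pair_round [(0.6, 176, 238), (0.54, 165, 135)]
pair_rect [(0.58, 272, 275), (0.47, 213, 261), (0.26, 254, 403)]
pair_half [(0.6, 148, 232)]
tray_round [(0.48, 259, 404)]
tray_rect [(0.81, 208, 339)]
tray_half [(0.93, 167, 316)]
sunglasses [(0.85, 213, 261)]
```

```bash
python3 - <<'E'
import cv2
a=cv2.imread("pics/top0.png")
cv2.imwrite("pics/top0c.png",cv2.resize(a[70:330,80:430],None,fx=2.28,fy=2.28,interpolation=cv2.INTER_CUBIC))
E
```

```text
(no output)
```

View pics/top0.png

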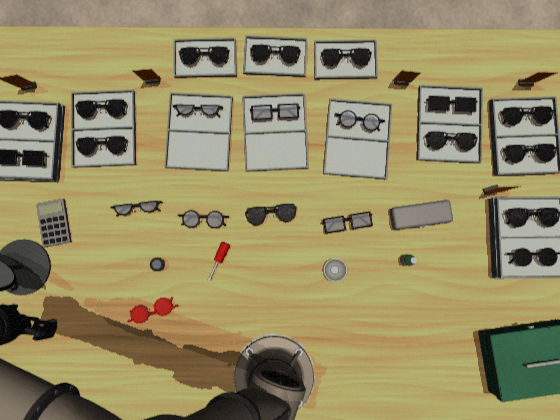

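View pics/side0.png

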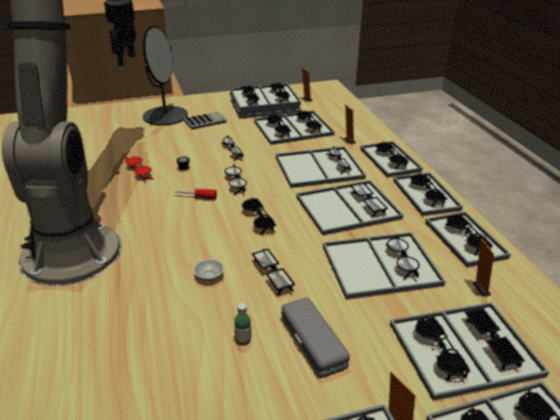

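```bash
sleep 1
```

```text
(no output)
```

View pics/top0c.png

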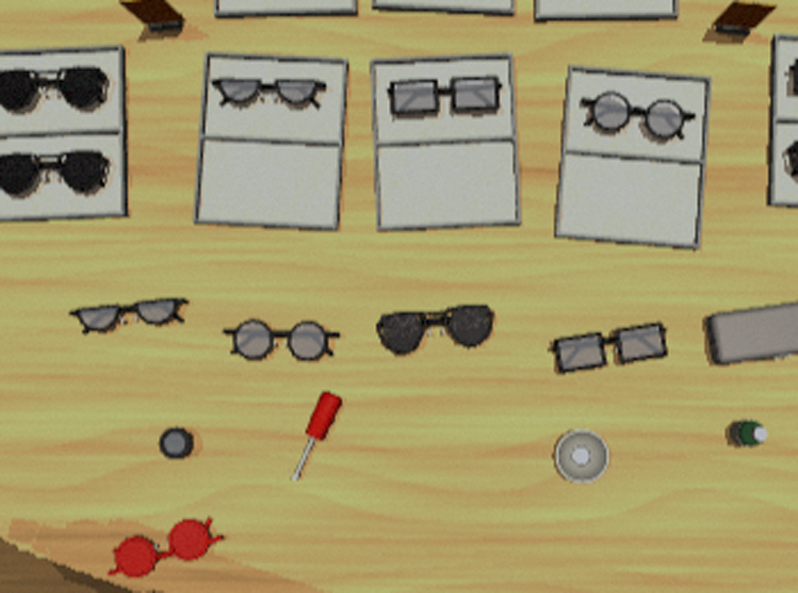

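The top picture shows, as (column, row):
- **Loose pairs:** half-moon (137, 208), round clear (203, 219) and rectangular (347, 222).
- **Leave alone:** sunglasses (271, 214). The red round pair (153, 310) is the look-alike.
- **Trays:** half-moon (200, 133), rectangular (276, 133) and round (358, 139).

Next I'll measure on rectified crops.

```bash
cat > h.py <<'E'
import numpy as np, cv2
def K(p):
    f=p["color"].shape[0]/2/np.tan(np.radians(p["fov_y"])/2)
    return np.array([[f,0,p["cx"]],[0,f,p["cy"]],[0,0,1.]])
def back(p,u,v,z):
    R=np.array(p["R"]);t=np.array(p["t"]);C=-R.T@t
    d=R.T@np.linalg.inv(K(p))@np.array([u,v,1.])
    return C+d*(z-C[2])/d[2]
def Hplane(p,z):  # (x,y,1)->pixel
    R=np.array(p["R"]);t=np.array(p["t"])
    return K(p)@np.column_stack([R[:,0],R[:,1],R[:,2]*z+t])
def rect(p,x,y,z,half=0.1,mm=0.5):
    # image: col -> -y , row -> -x   (centre x,y)
    n=int(2*half*1000/mm); s=mm/1000
    A=np.array([[0,-s,x+half],[-s,0,y+half],[0,0,1.]]) # (col,row)->(x,y)
    return cv2.warpPerspective(p["color"],Hplane(p,z)@A,(n,n),flags=cv2.INTER_CUBIC|cv2.WARP_INVERSE_MAP)
E
python3 - <<'E'
from station import optics
from h import *
p=optics.camera("top")
tiles=[]
T=[("half",137,208,.02),("round",203,219,.02),("rect",347,222,.02),("thalf",200,133,.014),("trect",276,133,.014),("tround",358,139,.014)]
for n,u,v,z in T:
    c=back(p,u,v,z); print(n,c.round(3))
    if n[0]!='t' or n=='t':
        im=rect(p,c[0],c[1],z,.1,.75)
    else: im=rect(p,c[0],c[1],z,.13,.75*1.3)
    im=im[:266,:266].copy()
    if n[0]!='t':
        g=cv2.cvtColor(im,cv2.COLOR_BGR2GRAY).astype(int)
        sat=im.max(2).astype(int)-im.min(2)
        m=((sat<55)).astype(np.uint8)   # non-wood
        m=cv2.morphologyEx(m,cv2.MORPH_CLOSE,np.ones((5,5)))
        m=cv2.morphologyEx(m,cv2.MORPH_OPEN,np.ones((3,3)))
        nl,lab,st,cen=cv2.connectedComponentsWithStats(m)
        cand=[k for k in range(1,nl) if st[k,4]>300]
        k=min(cand,key=lambda k:np.hypot(*(cen[k]-133)))
        cs,_=cv2.findContours((lab==k).astype(np.uint8),cv2.RETR_EXTERNAL,cv2.CHAIN_APPROX_NONE)
        s=.75
    else:
        s=.975
        sat=im.max(2).astype(int)-im.min(2)
        m=(sat<45).astype(np.uint8); m=cv2.morphologyEx(m,cv2.MORPH_OPEN,np.ones((5,5)))
        m=cv2.morphologyEx(m,cv2.MORPH_CLOSE,np.ones((5,5)))
        nl,lab,st,cen=cv2.connectedComponentsWithStats(m)
        cand=[k for k in range(1,nl) if st[k,4]>5000]
        k=min(cand,key=lambda k:np.hypot(*(cen[k]-133)))
        cs,_=cv2.findContours((lab==k).astype(np.uint8),cv2.RETR_EXTERNAL,cv2.CHAIN_APPROX_NONE)
    b=cv2.minAreaRect(np.vstack(cs)); 
    hf=.1 if n[0]!='t' else .13
    x=c[0]+hf-b[0][1]*s/1000; y=c[1]+hf-b[0][0]*s/1000
    print("   box ctr x,y",round(x,4),round(y,4),"size mm",np.round(np.array(b[1])*s,1),"ang",round(b[2],1))
    cv2.drawContours(im,[cv2.boxPoints(b).astype(int)],-1,(0,0,255),1)
    tiles.append(im)
cv2.imwrite("pics/rect0.png",np.vstack([np.hstack([t[:266,:266] for t in tiles[:3]]),np.hstack([t[:266,:266] for t in tiles[3:]])]))
E
```

```text
half [0.438 0.37  0.02 ]
   box ctr x,y 0.4379 0.3725 size mm [ 33.9 140.6] ang 82.9
round [0.41  0.193 0.02 ]
   box ctr x,y 0.4115 0.1934 size mm [ 48.8 137.2] ang 90.0
rect [ 0.405 -0.192  0.02 ]
   box ctr x,y 0.4049 -0.1916 size mm [ 43.9 138.2] ang 80.6
thalf [0.645 0.207 0.014]
   box ctr x,y 0.6505 0.2118 size mm [174.7 211.4] ang 2.4
trect [ 0.647 -0.     0.014]
   box ctr x,y 0.651 0.0034 size mm [211.8 172.5] ang 86.9
tround [ 0.632 -0.223  0.014]
   box ctr x,y 0.634 -0.2214 size mm [174.3 212.2] ang 4.5
```

View pics/rect0.png

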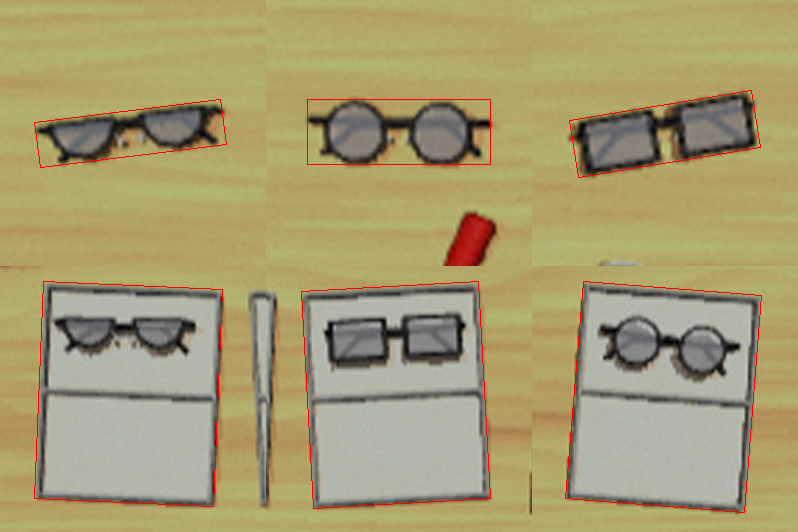

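Sizes match the spec: 138 mm wide, trays 172 × 208 mm. The three clear pairs and trays are told apart by lens shape, and the crop confirms it. I start with the half-moon pair, moving in −y first to stay clear of the mirror.

Request:
step_arm(commands=[[[0,0,-5],[0,-0.03,0],0.085],[[0,0,-5],[0,-0.03,0],0.085],[[0,0,-5],[0,-0.03,0],0.085],[[0,0,-5],[0,-0.03,0],0.085],[[0,0,-5],[0.02,-0.02,-0.005],0.07],[[0,0,-5],[0.025,-0.02,-0.01],0.07],[[0,0,-5],[0.03,-0.019,-0.01],0.07],[[0,0,-5],[0.03,0,-0.01],0.07],[[0,0,-5],[0.03,0,-0.01],0.07],[[0,0,-5],[0.03,0,-0.01],0.07],[[0,0,-5],[0.03,0,-0.015],0.07],[[0,0,-5],[0.03,0,-0.015],0.07],[[0,0,-3.5],[0.03,0,-0.015],0.07],[[0,0,0],[0.0065,0,0],0.07],[[0,0,0],[0,0,0],0.07],[[0,0,0],[0,0,0],0.07]], force=30)

```text
t: 2.18
ee_pos: [0.4437, 0.34, 0.1314]
ee_rot: [-3.141, -0.0, 1.695]
force: [-0.4, 0.3, -0.1]
width: 0.0698
```

Request:
step_arm(commands=[[[0,0,0],[0,0,-0.025],0.07],[[0,0,0],[0,0,-0.025],0.07],[[0,0,0],[0,0,-0.025],0.07],[[0,0,0],[0,0,-0.02],0.07],[[0,0,0],[0,0,-0.015],0.07],[[0,0,0],[0,0,-0.0124],0.07],[[0,0,0],[0,0,0],0.06],[[0,0,0],[0,0,0],0.06]])

```text
t: 2.85
ee_pos: [0.4426, 0.3409, 0.0096]
ee_rot: [-3.141, -0.001, 1.697]
force: [-0.3, -0.3, 0.5]
width: 0.06
```

```bash
python3 - <<'E'
from station import optics
from h import *
p=optics.camera("side");q=optics.camera("top")
a=cv2.resize(p["color"][90:220,150:300],None,fx=2.6,fy=2.6)
b=cv2.resize(q["color"][150:280,80:230],None,fx=2.6,fy=2.6)
cv2.imwrite("pics/g1.png",np.hstack([a,b]))
E
```

```text
(no output)
```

View pics/g1.png

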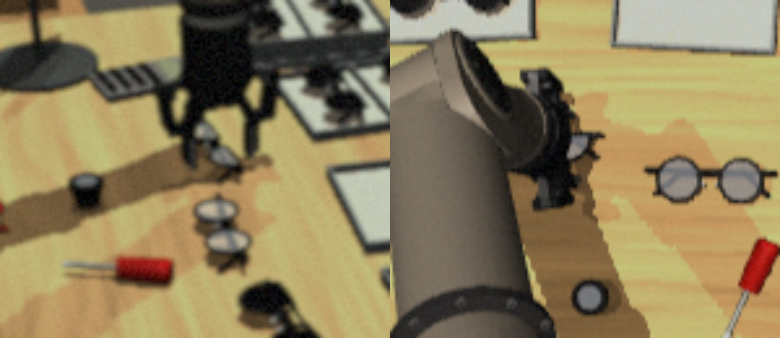

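```bash
python3 - <<'E'
from station import optics
from h import *
p=optics.camera("side")
im=p["color"].copy()
def pr(X):
    c=np.array(p["R"])@X+p["t"]; c=K(p)@c; return c[:2]/c[2]
S=4;a=cv2.resize(im[100:200,180:300],None,fx=S*1.5,fy=S*1.5)
for X,col in [((.4426,.3409,.0225),(0,0,255)),((.4337,.4062,.02),(255,0,0)),((.4421,.3388,.02),(0,255,0)),((.4379-.003,.3725,.02),(255,255,0))]:
    u=(pr(np.array(X))-[180,100])*S*1.5; cv2.circle(a,tuple(u.astype(int)),4,col,-1)
cv2.imwrite("pics/g2.png",a)
E
```

```text
(no output)
```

View pics/g2.png

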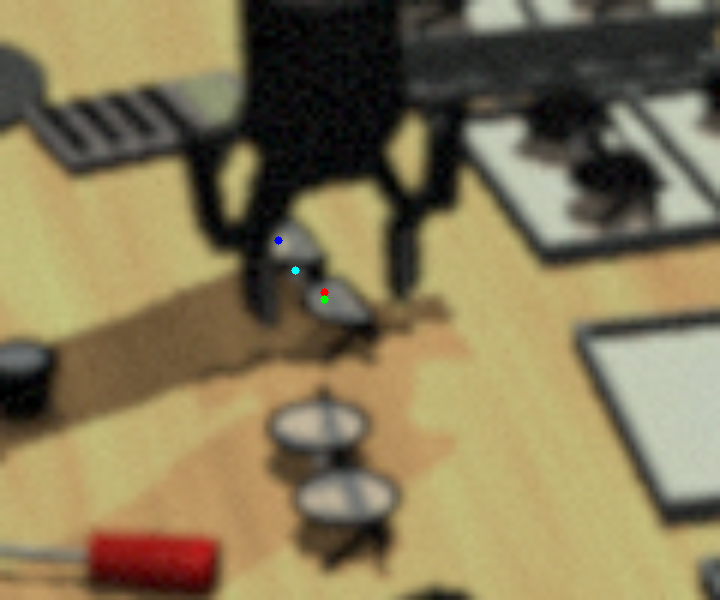

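The fingers straddle the near (−y) half-moon lens. It sits 2–3 mm further +x/−y, so I'll nudge, then close.

Request:
step_arm(commands=[[[0,0,0],[0.002,-0.003,-0.001],0.06],[[0,0,0],[0,0,0],0.045],[[0,0,0],[0,0,0],0.035],[[0,0,0],[0,0,0],0.025],[[0,0,0],[0,0,0],0.02],[[0,0,0],[0,0,0],0.02],[[0,0,0],[0,0,0],0.02],[[0,0,0],[0,0,0],0.02]], force=30)

```text
t: 3.67
ee_pos: [0.4466, 0.3367, 0.0083]
ee_rot: [3.141, -0.0, 1.694]
force: [-0.3, -1.4, 4.8]
width: 0.029
```

Request:
step_arm(commands=[[[0,0,0],[0,0,0.01],0.02],[[0,0,0],[0,0,0.015],0.02],[[0,0,0],[0,0,0.02],0.02],[[0,0,0],[0,0,0.02],0.02],[[0,0,0],[0,0,0.015],0.02],[[0,0,0],[0,0,0],0.02],[[0,0,0],[0,0,0],0.02]])

```text
t: 4.25
ee_pos: [0.4465, 0.3374, 0.0885]
ee_rot: [3.14, -0.001, 1.695]
force: [0.7, -0.3, -1.3]
width: 0.029
```

```bash
cat > look.py <<'E'
import sys
from station import optics,r
from h import *
# look.py out  side r0 r1 c0 c1  top r0 r1 c0 c1
o=sys.argv[1]; a=[int(x) for x in sys.argv[2:10]]
p=optics.camera("side");q=optics.camera("top")
A=p["color"][a[0]:a[1],a[2]:a[3]];B=q["color"][a[4]:a[5],a[6]:a[7]]
f=lambda I:cv2.resize(I,(390,int(390*I.shape[0]/I.shape[1])),interpolation=cv2.INTER_CUBIC)
A,B=f(A),f(B);h=min(A.shape[0],B.shape[0])
cv2.imwrite(o,np.hstack([A[:h],B[:h]]))
s=r.read_state();print(s["ee_pos"].round(4),s["ee_rot"].round(3),s["width"])
E
python3 look.py pics/g3.png 60 190 170 300 140 270 80 210
```

```text
[0.4452 0.3363 0.0867] [-3.139e+00  1.000e-03  1.695e+00] 0.029053778146127942
```

View pics/g3.png

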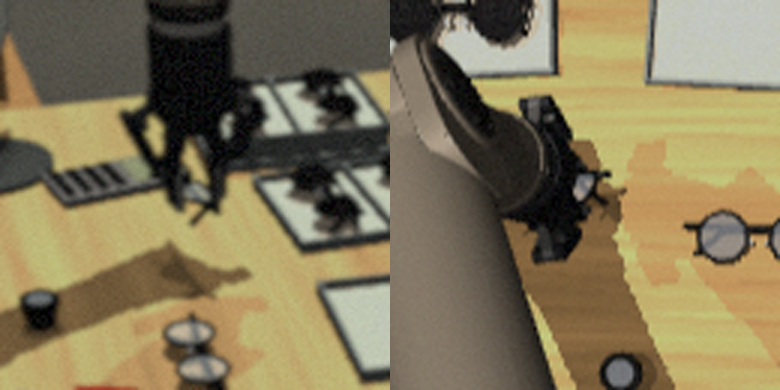

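Request:
step_arm(commands=[[[0,0,-0.5],[0.007,-0.007,0],0.02],[[0,0,-1],[0.013,-0.014,0],0.02],[[0,0,-1],[0.015,-0.016,0],0.02],[[0,0,-1],[0.015,-0.016,0],0.02],[[0,0,-1],[0.016,-0.016,0],0.02],[[0,0,-1],[0.016,-0.016,0],0.02],[[0,0,-1],[0.016,-0.016,0],0.02],[[0,0,-1],[0.016,-0.016,0],0.02],[[0,0,-1],[0.016,-0.016,0],0.02],[[0,0,-0.5],[0.013,-0.016,0],0.02],[[0,0,-0.5],[0.008,-0.01,0],0.02],[[0,0,0],[0,0,-0.01],0.02],[[0,0,0],[0,0,-0.015],0.02],[[0,0,0],[0,0,-0.015],0.02],[[0,0,0],[0,0,-0.01],0.02],[[0,0,0],[0,0,0],0.02],[[0,0,0],[0,0,0],0.02]])

```text
t: 5.77
ee_pos: [0.5959, 0.1785, 0.0367]
ee_rot: [-3.139, 0.0, 1.53]
force: [0.8, 0.2, -1.0]
width: 0.0291
```

```bash
python3 look.py pics/g4.png 110 230 230 410 80 190 140 260
```

```text
[0.5977 0.1784 0.0385] [ 3.140e+00 -1.000e-03  1.529e+00] 0.029012936785089555
```

View pics/g4.png

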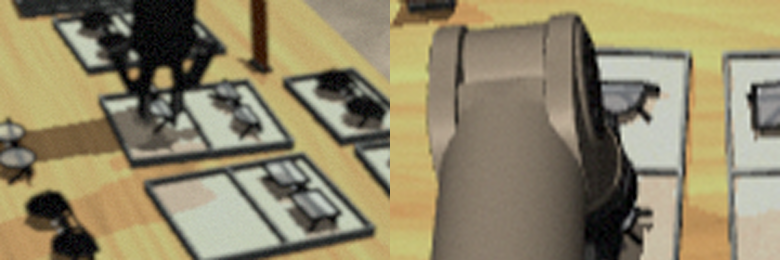

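```bash
python3 - <<'E'
from station import optics
from h import *
q=optics.camera("top")
a=rect(q,.60,.16,.05,.06,.2)
b=rect(q,.60,.16,.014,.06,.2)
for im in (a,b):
    for k in range(0,600,100): cv2.line(im,(k,0),(k,8),(0,0,255),1); cv2.line(im,(0,k),(8,k),(0,0,255),1)
cv2.imwrite("pics/g5.png",cv2.resize(np.hstack([a,b]),(800,400)))
E
```

```text
(no output)
```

View pics/g5.png

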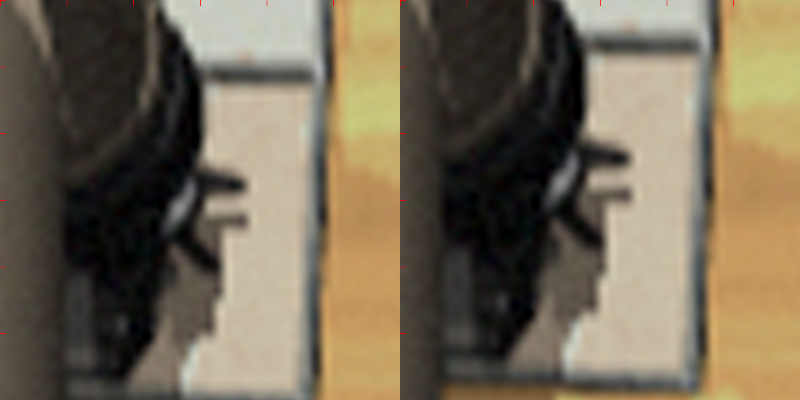

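Request:
step_arm(commands=[[[0,0,0],[0,-0.003,-0.005],0.02],[[0,0,0],[0,0,-0.006],0.02],[[0,0,0],[0,0,-0.005],0.02],[[0,0,0],[0,0,-0.004],0.02],[[0,0,0],[0,0,-0.003],0.02],[[0,0,0],[0,0,-0.002],0.02],[[0,0,0],[0,0,0],0.02],[[0,0,0],[0,0,0],0.02],[[0,0,0],[0,0,0],0.02]])

```text
t: 6.67
ee_pos: [0.5975, 0.1749, 0.013]
ee_rot: [3.141, -0.0, 1.529]
force: [0.2, 1.0, 0.2]
width: 0.029
```

Request:
step_arm(commands=[[[0,0,0],[0,0,-0.0005],0.026],[[0,0,0],[0,0,0],0.03],[[0,0,0],[0,0,0],0.034],[[0,0,0],[0,0,0],0.04],[[0,0,0],[0,0,0],0.05],[[0,0,0],[0,0,0],0.055],[[0,0,0],[0,0,0.01],0.055],[[0,0,0],[0,0,0.025],0.055],[[0,0,0],[0,0,0.04],0.055],[[0,0,0],[0,0,0.03],0.055],[[0,0,0],[-0.03,0,0],0.065],[[0,0,0],[-0.035,0,0],0.07],[[0,0,0],[-0.03,0.01,0],0.07],[[0,0,0],[-0.03,0.01,0],0.07],[[0,0,0],[-0.03,0.01,0],0.07],[[0,0,0],[-0.03,0.02,0],0.07],[[0,0,2],[0,0,0],0.07],[[0,0,0.4],[0,0,0],0.07],[[0,0,0],[0,0,0],0.07]])

```text
t: 8.25
ee_pos: [0.4129, 0.2248, 0.1183]
ee_rot: [3.14, -0.001, 1.571]
force: [0.6, -0.0, 0.3]
width: 0.0698
```

```bash
python3 look.py pics/g6.png 110 230 230 410 80 190 140 260
python3 - <<'E'
from station import optics
for n in("top",):
    p=optics.camera(n)
    for k in("pair_half","pair_round"): print(k,[(round(d["conf"],2),round(d["position"][0]*420),round(d["position"][1]*560)) for d in optics.boxes_of(p,k)])
E
```

```text
[0.4137 0.2239 0.118 ] [ 3.14  -0.     1.568] 0.0699041235675945
pair_half [(0.8, 149, 194), (0.69, 113, 272)]
pair_round [(0.76, 219, 208), (0.63, 315, 133)]
```

View pics/g6.png

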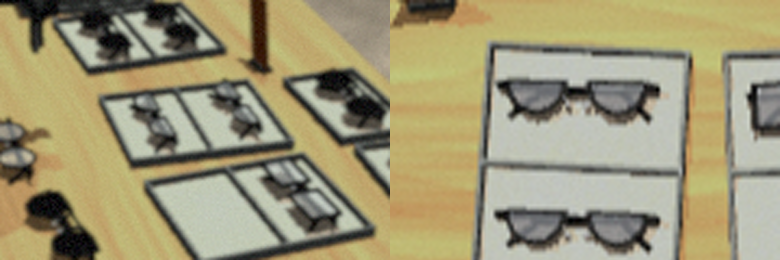

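The half-moon pair lies straight in its place. Next is the black round pair at (203, 219), taken by its +y lens.

Request:
step_arm(commands=[[[0,0,0],[-0.001,0.001,-0.025],0.075],[[0,0,0],[0,0,-0.025],0.075],[[0,0,0],[0,0,-0.025],0.075],[[0,0,0],[0,0,-0.018],0.075],[[0,0,0],[0,0,-0.01],0.075],[[0,0,0],[0,0,-0.006],0.075],[[0,0,0],[0,0,0],0.075],[[0,0,0],[0,0,0],0.065],[[0,0,0],[0,0,0],0.058],[[0,0,0],[0,0,0],0.05],[[0,0,0],[0,0,0],0.042],[[0,0,0],[0,0,0],0.038],[[0,0,0],[0,0,0],0.038],[[0,0,0],[0,0,0],0.038]], force=30)

```text
t: 9.67
ee_pos: [0.4122, 0.2264, 0.0097]
ee_rot: [3.14, -0.002, 1.571]
force: [-0.9, -0.5, 5.8]
width: 0.0466
```

```bash
python3 look.py pics/g7.png 90 220 170 300 160 260 150 250
```

```text
[0.4122 0.2264 0.0096] [ 3.140e+00 -1.000e-03  1.571e+00] 0.04671433385062183
```

View pics/g7.png

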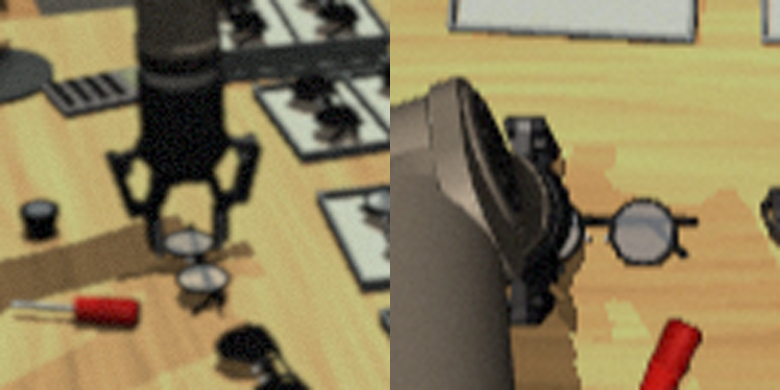

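Request:
step_arm(commands=[[[0,0,0],[0,0,0.008],0.038],[[0,0,0],[0,0,0.015],0.038],[[0,0,0],[0,0,0.02],0.038],[[0,0,0],[0,0,0.02],0.038],[[0,0,0],[0,0,0.017],0.038],[[0,0,0],[0.003,-0.007,0],0.038],[[0,0,0],[0.006,-0.014,0],0.038],[[0,0,-0.5],[0.01,-0.02,0],0.038],[[0,0,-0.5],[0.012,-0.025,0],0.038],[[0,0,-0.5],[0.012,-0.027,0],0.038],[[0,0,-0.5],[0.012,-0.027,0],0.038],[[0,0,-0.5],[0.012,-0.027,0],0.038],[[0,0,-0.5],[0.012,-0.027,0],0.038],[[0,0,-0.5],[0.012,-0.027,0],0.038],[[0,0,-0.5],[0.012,-0.027,0],0.038],[[0,0,-0.5],[0.012,-0.027,0],0.038],[[0,0,0],[0.012,-0.027,0],0.038],[[0,0,0],[0.012,-0.027,0],0.038],[[0,0,0],[0.012,-0.027,0],0.038],[[0,0,0],[0.01,-0.025,0],0.038]])

```text
t: 11.43
ee_pos: [0.572, -0.1376, 0.0877]
ee_rot: [-3.141, 0.001, 1.491]
force: [-0.2, -0.3, -0.9]
width: 0.0468
```

Request:
step_arm(commands=[[[0,0,0],[0.006,-0.02,0],0.038],[[0,0,0],[0.004,-0.015,0],0.038],[[0,0,0],[0.003,-0.009,-0.006],0.038],[[0,0,0],[0,-0.004,-0.012],0.038],[[0,0,0],[0,0,-0.015],0.038],[[0,0,0],[0,0,-0.01],0.038],[[0,0,0],[0,0,-0.005],0.038],[[0,0,0],[0,0,0],0.038],[[0,0,0],[0,0,0],0.038]])

```text
t: 12.18
ee_pos: [0.5851, -0.1822, 0.0399]
ee_rot: [-3.141, -0.001, 1.493]
force: [0.2, 0.1, 0.1]
width: 0.0463
```

```bash
python3 look.py pics/g8.png 200 310 300 465 90 190 310 410
python3 - <<'E'
from station import optics
from h import *
q=optics.camera("top")
a=rect(q,.583,-.2174,.05,.12,.6)
b=rect(q,.583,-.2174,.014,.12,.6)
cv2.imwrite("pics/g9.png",np.hstack([a,b]))
E
```

```text
[ 0.586  -0.1829  0.0411] [3.14  0.    1.493] 0.04671896546424422
```

View pics/g8.png

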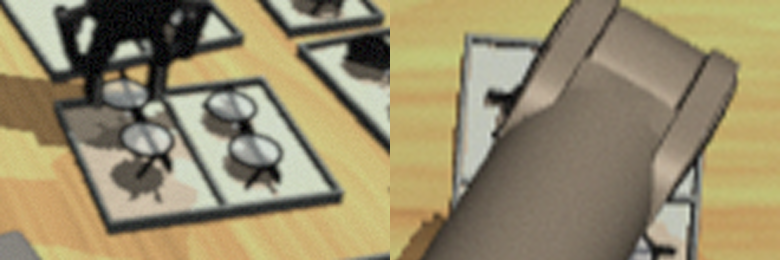

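View pics/g9.png

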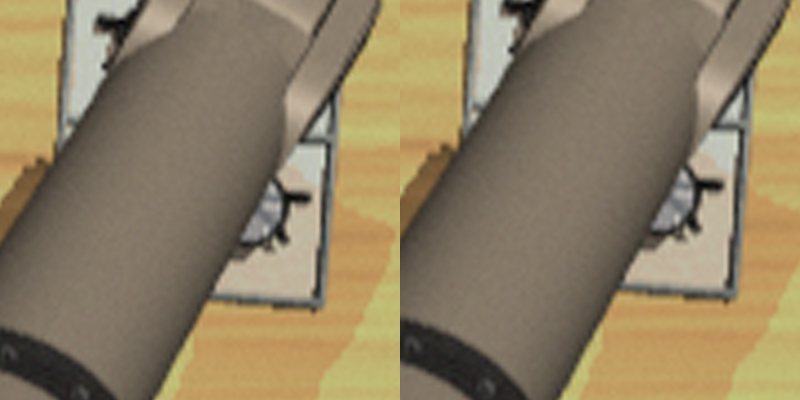

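Request:
step_arm(commands=[[[0,0,0],[0.001,-0.002,-0.006],0.038],[[0,0,0],[0,0,-0.007],0.038],[[0,0,0],[0,0,-0.006],0.038],[[0,0,0],[0,0,-0.004],0.038],[[0,0,0],[0,0,-0.003],0.038],[[0,0,0],[0,0,-0.001],0.038],[[0,0,0],[0,0,0],0.038],[[0,0,0],[0,0,0],0.038],[[0,0,0],[0,0,0],0.038]])

```text
t: 13.08
ee_pos: [0.5856, -0.1849, 0.0138]
ee_rot: [-3.14, -0.001, 1.492]
force: [-2.8, 2.6, 5.3]
width: 0.0467
```

Request:
step_arm(commands=[[[0,0,0],[0,0,0],0.044],[[0,0,0],[0,0,0],0.047],[[0,0,0],[0,0,0],0.05],[[0,0,0],[0,0,0],0.056],[[0,0,0],[0,0,0],0.062],[[0,0,0],[0,0,0],0.064],[[0,0,0],[0,0,0.01],0.064],[[0,0,0],[0,0,0.025],0.064],[[0,0,0],[0,0,0.04],0.064],[[0,0,0],[0,0,0.025],0.064],[[0,0,2],[-0.03,0.004,0],0.07],[[0,0,2],[-0.035,0.005,0],0.07],[[0,0,2],[-0.035,0.005,0],0.07],[[0,0,2],[-0.03,0.005,0],0.07],[[0,0,2],[-0.03,0.005,0],0.07],[[0,0,2],[-0.026,0.005,0],0.07],[[0,0,2],[0,0,0],0.07],[[0,0,0],[0,0,0],0.07]])

```text
t: 14.58
ee_pos: [0.3991, -0.156, 0.1141]
ee_rot: [3.14, -0.001, 1.736]
force: [-0.0, -0.1, 0.8]
width: 0.0696
```

```bash
python3 look.py pics/g10.png 190 320 230 465 90 260 300 420
```

```text
[ 0.4014 -0.1566  0.1143] [3.139e+00 1.000e-03 1.735e+00] 0.07017573103430551
```

View pics/g10.png

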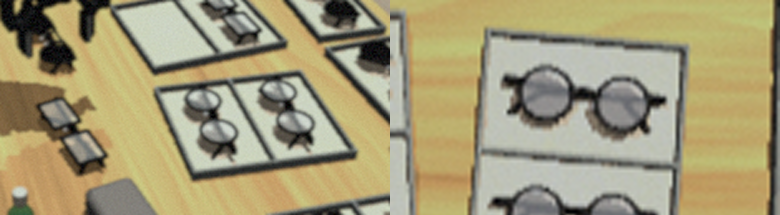

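The round pair is in place. Next is the rectangular pair at (347, 222), taken by its +y lens.

Request:
step_arm(commands=[[[0,0,0],[-0.001,0,-0.025],0.072],[[0,0,0],[0,0,-0.025],0.072],[[0,0,0],[0,0,-0.022],0.072],[[0,0,0],[0,0,-0.016],0.072],[[0,0,0],[0,0,-0.01],0.072],[[0,0,0],[0,0,-0.007],0.072],[[0,0,0],[0,0,0],0.072],[[0,0,0],[0,0,0],0.062],[[0,0,0],[0,0,0],0.052],[[0,0,0],[0,0,0],0.044],[[0,0,0],[0,0,0],0.036],[[0,0,0],[0,0,0],0.031],[[0,0,0],[0,0,0],0.031],[[0,0,0],[0,0,0],0.031]], force=30)

```text
t: 15.85
ee_pos: [0.4003, -0.1565, 0.0094]
ee_rot: [3.139, 0.001, 1.736]
force: [-0.3, 0.2, 5.8]
width: 0.0401
```

```bash
python3 look.py pics/g11.png 200 320 210 330 160 270 290 400
```

```text
[ 0.4003 -0.1565  0.0094] [3.139e+00 1.000e-03 1.736e+00] 0.03996138454786511
```

View pics/g11.png

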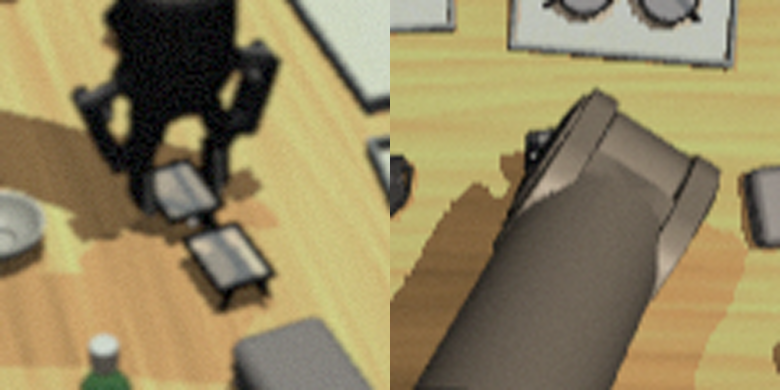

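Request:
step_arm(commands=[[[0,0,0],[0,0,0.008],0.031],[[0,0,0],[0,0,0.015],0.031],[[0,0,0],[0,0,0.02],0.031],[[0,0,0],[0,0,0.02],0.031],[[0,0,0],[0,0,0.017],0.031],[[0,0,-0.3],[0.006,0.006,0],0.031],[[0,0,-0.6],[0.014,0.014,0],0.031],[[0,0,-0.6],[0.02,0.02,0],0.031],[[0,0,-0.6],[0.022,0.022,0],0.031],[[0,0,-0.6],[0.022,0.022,0],0.031],[[0,0,-0.6],[0.022,0.022,0],0.031],[[0,0,-0.6],[0.022,0.022,0],0.031],[[0,0,-0.6],[0.022,0.022,0],0.031],[[0,0,-0.6],[0.02,0.018,0],0.031],[[0,0,-0.6],[0.016,0.014,0],0.031],[[0,0,-0.6],[0.009,0.009,-0.005],0.031],[[0,0,0],[0.003,0.002,-0.012],0.031],[[0,0,0],[0,0,-0.016],0.031],[[0,0,0],[0,0,-0.012],0.031],[[0,0,0],[0,0,-0.004],0.031]])

```text
t: 17.62
ee_pos: [0.5937, 0.0353, 0.0358]
ee_rot: [-3.134, 0.001, 1.625]
force: [-0.4, -0.9, 0.2]
width: 0.0404
```

Request:
step_arm(commands=[[[0,0,0],[0,0,0],0.031],[[0,0,0],[0,0,0],0.031]])

```text
t: 17.78
ee_pos: [0.5966, 0.0358, 0.0391]
ee_rot: [-3.141, 0.0, 1.625]
force: [-0.0, 0.6, -0.1]
width: 0.0402
```

```bash
python3 look.py pics/g12.png 150 280 280 420 80 190 230 340
python3 - <<'E'
from station import optics
from h import *
q=optics.camera("top")
a=rect(q,.6,.0006,.05,.12,.6)
b=rect(q,.6,.0006,.014,.12,.6)
cv2.imwrite("pics/g13.png",np.hstack([a,b]))
E
```

```text
[0.5978 0.0362 0.0403] [3.14  0.    1.626] 0.03996892632035826
```

View pics/g12.png

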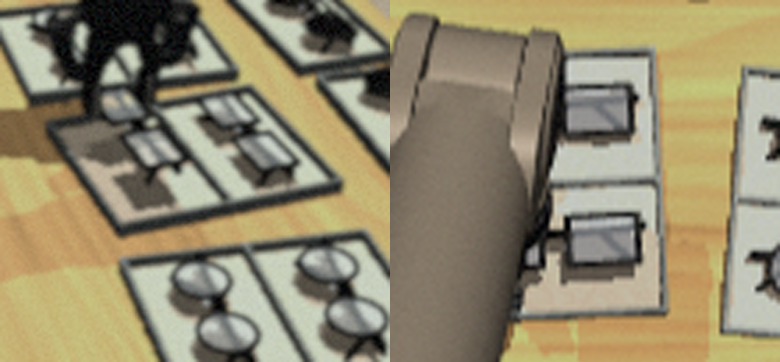

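View pics/g13.png

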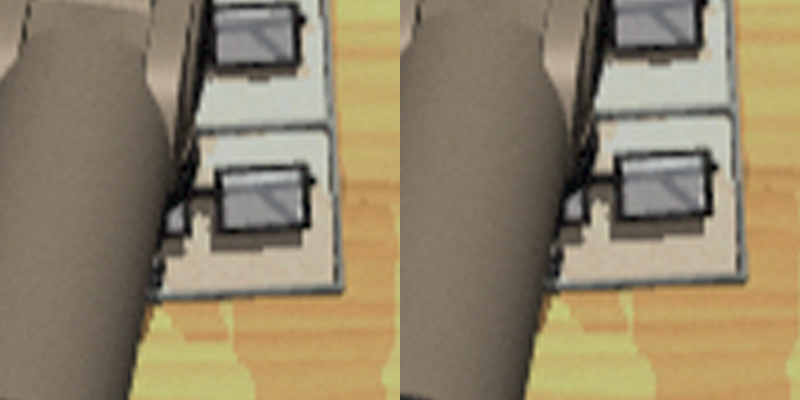

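Request:
step_arm(commands=[[[0,0,0],[0,0,-0.006],0.031],[[0,0,0],[0,0,-0.007],0.031],[[0,0,0],[0,0,-0.006],0.031],[[0,0,0],[0,0,-0.004],0.031],[[0,0,0],[0,0,-0.003],0.031],[[0,0,0],[0,0,-0.001],0.031],[[0,0,0],[0,0,0],0.031],[[0,0,0],[0,0,0],0.031],[[0,0,0],[0,0,0],0.031]])

```text
t: 18.68
ee_pos: [0.5965, 0.0369, 0.0134]
ee_rot: [-3.14, -0.001, 1.627]
force: [-4.9, 0.1, 8.8]
width: 0.0401
```

Contact is felt at the expected height, so I release and back off.

Request:
step_arm(commands=[[[0,0,0],[0,0,0],0.037],[[0,0,0],[0,0,0],0.041],[[0,0,0],[0,0,0],0.045],[[0,0,0],[0,0,0],0.052],[[0,0,0],[0,0,0],0.06],[[0,0,0],[0,0,0],0.06],[[0,0,0],[0,0,0.01],0.06],[[0,0,0],[0,0,0.025],0.06],[[0,0,0],[0,0,0.04],0.06],[[0,0,0],[0,0,0.04],0.06],[[0,0,0],[-0.03,0,0.03],0.06],[[0,0,0],[-0.04,0,0.03],0.06],[[0,0,0],[-0.04,0,0],0.06],[[0,0,0],[-0.04,0,0],0.06],[[0,0,0],[-0.04,0,0],0.06],[[0,0,0],[0,0,0],0.06],[[0,0,0],[0,0,0],0.06]])

```text
t: 20.1
ee_pos: [0.4117, 0.0368, 0.182]
ee_rot: [-3.141, -0.002, 1.627]
force: [1.4, 0.0, 0.7]
width: 0.0602
```

```bash
python3 - <<'E'
from station import optics,r
from h import *
q=optics.camera("top");s=optics.camera("side")
print(r.read_state()["ee_pos"])
tr={"half":(.6505,.2118,-2.4),"rect":(.651,.0034,3.1),"round":(.634,-.2214,-4.5)}
tiles=[]
for n,(x,y,a) in tr.items():
    a=np.radians(a)
    for sx,lab in((-.051,"front"),(.051,"back")):
        cx,cy=x+sx*np.cos(a),y+sx*np.sin(a)
        im=rect(q,cx,cy,.024,.1,.5)
        M=cv2.getRotationMatrix2D((200,200),-np.degrees(a),1)  # tray-aligned
        im=cv2.warpAffine(im,M,(400,400))
        g=im.max(2); roi=g[110:290,45:355]
        m=np.zeros((400,400),np.uint8); m[112:288,45:355]=(roi<85)
        m=cv2.morphologyEx(m,cv2.MORPH_OPEN,np.ones((3,3)))
        b=cv2.minAreaRect(cv2.findNonZero(m))
        print(n,lab,"off x,y mm",(-(np.array(b[0])[::-1]-200)*.5).round(1),"size",np.round(np.array(b[1])*.5,1),"ang",round(b[2],1))
        cv2.drawContours(im,[cv2.boxPoints(b).astype(int)],-1,(0,0,255),1)
        tiles.append(cv2.resize(im,(260,260)))
cv2.imwrite("pics/end.png",np.vstack([np.hstack(tiles[1::2]),np.hstack(tiles[0::2])]))
cv2.imwrite("pics/endside.png",s["color"])
cv2.imwrite("pics/endtop.png",q["color"])
E
```

```text
[0.41586016 0.03683953 0.18300482]Traceback (most recent call last):
  File "<stdin>", line 15, in <module>
ValueError: could not broadcast input array from shape (180,310) into shape (176,310)
```

```bash
python3 - <<'E'
from station import optics,r
from h import *
q=optics.camera("top");s=optics.camera("side")
tr={"half":(.6505,.2118,-2.4),"rect":(.651,.0034,3.1),"round":(.634,-.2214,-4.5)}
tiles=[]
for n,(x,y,a) in tr.items():
    a=np.radians(a)
    for sx,lab in((-.051,"front"),(.051,"back")):
        cx,cy=x+sx*np.cos(a),y+sx*np.sin(a)
        im=rect(q,cx,cy,.024,.1,.5)
        M=cv2.getRotationMatrix2D((200,200),-np.degrees(a),1)  # tray-aligned
        im=cv2.warpAffine(im,M,(400,400))
        g=im.max(2); m=np.zeros((400,400),np.uint8); m[118:282,50:350]=(g<85)[118:282,50:350]
        m=cv2.morphologyEx(m,cv2.MORPH_OPEN,np.ones((3,3)))
        b=cv2.minAreaRect(cv2.findNonZero(m))
        print(n,lab,"off x,y mm",(-(np.array(b[0])[::-1]-200)*.5).round(1),"size",np.round(np.array(b[1])*.5,1),"ang",round(b[2],1))
        cv2.drawContours(im,[cv2.boxPoints(b).astype(int)],-1,(0,0,255),1)
        tiles.append(cv2.resize(im,(260,260)))
cv2.imwrite("pics/end.png",np.vstack([np.hstack(tiles[1::2]),np.hstack(tiles[0::2])]))
cv2.imwrite("pics/endside.png",s["color"])
cv2.imwrite("pics/endtop.png",q["color"])
print([(round(d["conf"],2),round(d["position"][0]*420),round(d["position"][1]*560)) for d in optics.boxes_of(s,"sunglasses")])
E
```

```text
half front off x,y mm [-4.5 -1.5] size [ 32. 136.] ang 90.0
half back off x,y mm [2.9 4.4] size [ 34.2 135.6] ang 88.3
rect front off x,y mm [-4.5 -0.8] size [ 44.  134.5] ang 90.0
rect back off x,y mm [-0.5 -2.2] size [ 46.  135.5] ang 90.0
round front off x,y mm [-3.2  1.2] size [ 48.5 136.5] ang 90.0
round back off x,y mm [-5.6  0.7] size [135.7  50.1] ang 2.4
[(0.59, 211, 261)]
```

View pics/end.png

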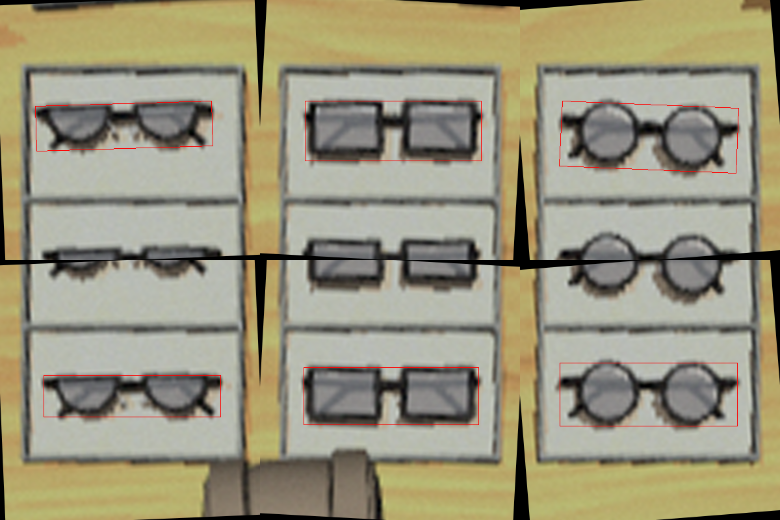

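View pics/endside.png

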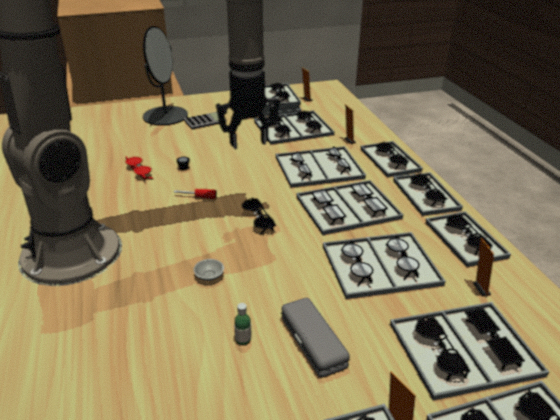

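All three lie centred within about 5 mm and straight in their places. The sunglasses are at (261, 211) in the side view against (261, 213) before, and the arm touches nothing.

```bash
python3 -c "
from station import r
print(r.finish_job())"
```

```text
the job is handed in; nothing more can be done
None
```

I put the half-moon, round and rectangular clear pairs into the front places of the trays holding the same lens shape, and handed the job in at about 20 s of the 88 s allowed. Each pair was pinched by one lens rim and lowered onto the tray floor before release; the hand-in reports no verdict.

- **Placing:** in the last top picture all three lie lenses up, within about 5 mm of centre in x and 2 mm in y. Each is straight with its tray to the accuracy of the picture.
- **Flatness:** I judged this only by eye from the two camera views. None looks tilted.
- **Left alone:** the sunglasses show no visible shift (side view row 213 before, 211 after, within detector noise). The pairs already in the trays look unmoved, and the red round pair was not touched.
- **Arm:** the gripper was lifted clear, at about 0.18 m above the counter.

One script failed on an array-size error while I was doing the final check. I fixed and re-ran it, and no check disagreed.

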